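# Open the weaver's tool chest and set up the whetstone

## Robot

A 6-joint arm with a two-finger parallel gripper is mounted at the origin on the work surface. World frame = base frame: x ahead of the robot, y to its left, z up, the work surface at z = 0. Lengths are in m, angles in rad, forces in N, time in s.
With the tool pointing down it reaches from about 0.35 to 0.775 m from the base axis. Payload 5.5 kg.
Tool frame: the origin (TCP) lies at the very end of the fingers, on their centre line; the grasp point (between the pads) lies env.grasp_offset behind it (env.grasp_offset is the distance from the TCP to the grasp point, in m); x points along the fingers, y is the direction in which the jaws open and shut, and the axes are right-handed (so a half turn about x gives the same grasp; the last joint's range is limited). The gripper opens to 85 mm and grips with 20 to 120 N. Pads are 22 mm wide; open, the fingers measure 114 mm over their backs; the gripper's body (76 mm by 85 mm) begins 54 mm behind the grasp point. The pads swing forward as they close: fully open they stand 13 mm farther back than shut.
Start: joints at [-1.262, 0.313, 0.046, 1.304, 0, 1.431], TCP at [0.249, -0.518, 0.231] pointing down, gripper open.
Joint ranges: [-2.76, 2.76], [-0.86, 1.69], [-1.03, 1.26], [-2.2, 2.34], [-1.47, 1.5], [-3.14, 3.14]. Speed limits (rad/s): [2.57, 2.57, 3.14, 3.14, 3.14, 3.14].

## Interface

Orientations are given as a unit quaternion [w, x, y, z].
In Python, from workcell import get_state, viewer, job, env gives the robot as it stands.
- The arm moves only by the tool send_rows, never from a script. Its argument "plan" is a list of rows, each a list of 6 numbers: the shift along the tool's x, y, z in mm, then the turn, a rotation vector about the tool's x, y, z in degrees. A call has exactly 10 rows; each row is the pose to reach, as a shift and turn from the pose commanded when the call began, along the tool's axes at that moment; what a row does not reach only later rows make up. A row lasts 1/8 s, in which the tool goes at most 62.5 mm and 10.7 degrees, less where a joint would pass 70% of its speed; a pose out of reach is approached as far as the arm can. A call with a gripper value outside its range is refused whole. "claw" is the finger opening in mm, from 0 to 85.4, set as the call begins (left out, the last holds). The fingers move at their own pace and stop on an object; "newtons" is the grip in N (left out, the last holds). Time passes only in rows, so rows that repeat a pose let the fingers close, or fill a call up. It gives the time, the measured TCP pose, the force and the opening at its end, in the units of the state.
- get_state(): the state, without advancing time (a new reading comes with each control period).
- viewer.read_camera(name): name is "side" or "top"; returns a dict with "frame" (384x512x3 uint8, blue, green, red), "mtx" (3x3 intrinsics, pixels), "k1" (the pictures are not rectified: a ray, as slopes to the right and down, at radius r is drawn at 1 + k1 r^2 times it, then the intrinsics apply), "rvec" (rotation vector, rad) and "tvec" (3), from world to camera coordinates, as OpenCV has them. Camera axes: x right, y down, z forward; pixel columns grow to the right and rows downward; lengths in m; the calibration is good to about 2 mm. A picture is of the moment at which its call begins. There is no depth.
- job.hand_in(): hands the job in, once; it reports no verdict.
The state is a dict: "clock": time; "joint_pos": joint angles; "qvel": joint speeds; "tau": joint torques, N m; "tcp_pos": TCP position; "orientation": TCP orientation; "wrist_force": force on the tool from outside, world axes, zero at the start; "ft_torque": the same for the moment, N m; "finger_gap": finger opening in m.
Only numpy, scipy, OpenCV 4.12 (cv2) and the standard library are available. Lean on these libraries where they do the work, as an engineer would, in place of code of your own. Each camera call takes 0.05 s, during which the arm holds its last target.

## Task

Lift the chest's strut-assisted lid by its bar handle past its balance point until it stays fully open by itself. Then take the small whetstone out by its two ends, stand it flat on the bare table top and let go, take it again by its long sides, and set it down (do not drop it) flat and centred between the two steel end stops of the stone holder. Leave the lid open and everything else where it is.

Things in the scene. Friction and masses are not known exactly. Their poses are not given: they have to be found in the camera images.
- chest: Brown wooden tool chest fixed to the table, 150 (its x) x 260 (its y) x 75 mm high without lid, walls and floor 8 mm. Origin: centre of its underside, on the table. Its -x side is the front (handle side), +x side the hinge side. A thin gas strut from chest to lid lies outside each end (y = +-142 mm). Chest and holder may swap sides; the table midway between them is bare.
- lid_hinge (a point): Point on the lid's hinge axis at its middle: 75 mm to +x of the chest's origin and 75 mm up. The axis runs along the chest's y. Axes as the chest's.
- lid_grip (a point): Middle of the lid's steel bar handle: round bar 12 mm thick, 100 mm long along the chest's y, on end posts, its middle line 45 mm ahead of the lid's front edge (39 mm clear between). Moves with the lid; lid shut: 199 mm in front of the hinge axis, 8 mm above it. A gripper pointing straight down can pinch it, fingers front and behind, through the whole swing, the bar turning between the pads.
- lid (a joint): Lid angle, rad: 0 shut, 1.5 fully open (stop; lid almost upright, handle on top). Lid 158 x 264 x 16 mm, 0.8 kg. Below its balance point (0.7 to 1.05) it sinks shut, beyond it the struts push it slowly to the stop and hold it. Takes 1 to 4 N at the handle. Grip point: 199 cos(angle) - 8 sin(angle) mm in front of the hinge axis, 199 sin(angle) + 8 cos(angle) mm above it.
- bed: Dark wooden bed fixed on the chest's floor, at varying places along the chest's y: base 64 (x) x 100 (y) x 8 mm high, with two rails 12 mm thick, 56 mm long in y, 30 mm high above the base, 36 mm apart, which close in the long sides of the stone so that only its ends can be gripped. Origin: centre of its underside; axes as the chest's.
- stone: Whetstone, two-tone grey block 60 (its x) x 30 (its y) x 28 mm (z), about 120 g. Origin: centre of its underside. At the start it lies on the bed's base between the rails, its long axis along the chest's y; its underside is then 16 mm above the table.
- holder: Stone holder fixed to the table: light wooden base 150 (its x) x 70 (its y) x 14 mm high, with two upright steel end stops, each 12 mm thick in x, 34 mm wide, 25 mm high above the base, 70 mm apart along x (35 mm either side of the centre). Origin: centre of its underside. The stops leave no room for fingers at the stone's ends. The stone goes between them, its long axis along the holder's x.
- holder_seat (a point): Top of the holder's base midway between the stops, 14 mm above the table: where the centre of the stone's underside belongs.
- knife: Bystander: knife with black taped handle, 190 mm long, lying beside the holder about 100 mm from its middle line. Origin near its middle, on the table.
- dye: Bystander: white squeeze bottle, 52 mm across, 145 mm high. Origin: centre of its foot.
- spool: Bystander: wooden spool, 44 mm across, 55 mm high. Origin: centre of its foot.
- stick: Bystander: flat dark wooden stick 220 x 28 x 9 mm. Origin: centre of its underside.
- jar: Bystander: amber jar, 64 mm across, 90 mm high. Origin: centre of its foot.
- mug: Bystander: white mug, 76 mm across, 85 mm high. Origin: centre of its foot.
- brush: Bystander: brush lying on the table. Origin near its middle, on the table.
Not all that is in view belongs to the job. Leave any purple look-alike of the holder alone.

How it is judged:
On the way, in this order (a step that is already met when the one before it is completed fails the run):
1. the lid stands fully open (above 1.4 rad), held by its struts, the robot off it (value of joint lid above 1.4 rad and contact force between each of the arm, the fingers and lid below 0.05 N), for 0.2 s.
2. the stone lies flat on the bare table top, let go (height (world z) of stone below 0.005 m and angle between stone's own z axis and vertical below 0.1 rad and contact force between the fingers and stone below 0.05 N), for 0.1 s.
At the end, for the whole second after the job is handed in: The lid stands open above 1.4 rad by itself; the stone lies at rest and flat on the holder's base between the end stops, right way up, its centre within 7 mm along and 10 mm across of the seat and its long axis within 0.17 rad of the holder's; the bystanders have not been moved 40 mm or more (value of joint lid above 1.4 rad and x of stone in the frame of holder_seat between -0.007 and 0.007 m and y of stone in the frame of holder_seat between -0.01 and 0.01 m and z of stone in the frame of holder_seat between -0.004 and 0.004 m and angle between the x axis of stone and the x axis of holder, either way round below 0.17 rad and angle between stone's own z axis and vertical below 0.1 rad and linear speed of stone below 0.02 m/s); the robot touches nothing.
It fails at once if the stone is let go above the holder (more than 30 mm over its base) instead of being set down (horizontal distance between stone and holder_seat below 0.05 m and z of stone in the frame of holder_seat above 0.03 m and contact force between the fingers and stone below 0.02 N).
It fails at once if a bystander is moved by more than 40 mm (distance of any of knife, dye, spool, stick, jar, mug, brush from where it was at the start of the episode above 0.04 m).
It also fails if it takes over 72 s, if anything falls off the work surface, if the arm or the gripper's body presses on something with over 40 N, if the wrist force passes 120 N, or if a joint passes its speed limit or range.

## Working session

There is one attempt and no reset: what is moved stays moved. The work goes in short steps, Python scripts to look and compute and a tool call to move; the robot and the scene stay as the last step left them, time stands still between calls to the robot, and variables do not carry over. Pictures are saved under pics/ and viewed, and the job is handed in when it is done.

Besides the shell and the picture viewer there is one more tool, called after "Request:" in YAML: its name, and indented under it one key for each argument. send_rows: Moves the arm, as the interface text tells. Its arguments: {"type":"object","properties":{"plan":{"type":"array"},"claw":{"type":"number"},"newtons":{"type":"number"}},"required":["plan"]}

```bash
ls; mkdir -p pics; python3 - <<'E'
from workcell import get_state, viewer, job, env
import cv2
s=get_state()
for k,v in s.items(): print(k,v)
print(env.grasp_offset)
for n in("top","side"):
    c=viewer.read_camera(n); cv2.imwrite(f"pics/{n}0.png",c["frame"]); print(n,c["mtx"],c["k1"],c["rvec"],c["tvec"])
E
```

```text
pics
clock 0.0
joint_pos [-1.26160655e+00  3.14013630e-01  4.49707434e-02  1.30357815e+00
  4.02668289e-05  1.43121267e+00]
qvel [-0.00128342  0.00166551  0.00013058 -0.00261502 -0.00203415  0.00053588]
tau [ 7.09088872e-04 -4.80628574e+01  2.98533922e+01  1.94901618e-02
  1.02579168e-04 -7.20829945e-06]
tcp_pos [ 0.24932589 -0.51757355  0.23039796]
orientation [-0.15669317 -0.6893394  -0.15798121  0.68942032]
wrist_force [ 0.56962916 -0.85354724  0.81312577]
ft_torque [-0.0244068   0.01281559  0.01253372]
finger_gap 0.0855129092752857
0.0187
top [[354.21064803   0.         259.87582912]
 [  0.         354.21064803 189.20678916]
 [  0.           0.           1.        ]] -0.03467121374912467 [ 2.1589392  -2.19167685  0.09577926] [0.01260641 0.53814284 1.12985004]
side [[361.66288921   0.         255.84819179]
 [  0.         361.66288921 190.12598836]
 [  0.           0.           1.        ]] -0.08614033360120771 [ 0.67349155 -2.56406437  1.25756924] [0.46275062 0.21250878 0.90096377]
```

View pics/top0.png

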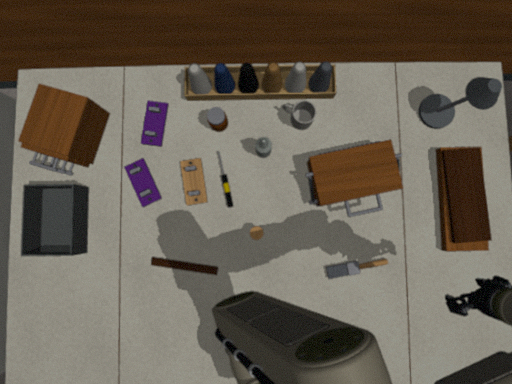

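View pics/side0.png

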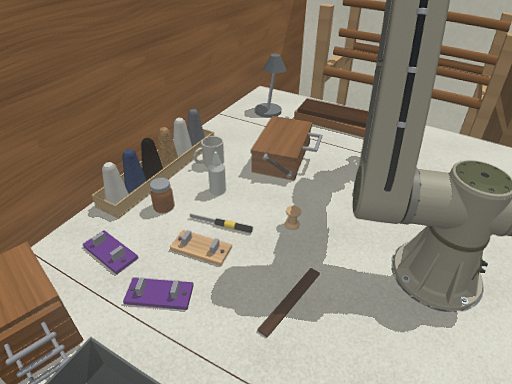

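The top view shows the chest at about (355,173), with its bar handle at (363,207). The holder is the light wood piece at (194,181), and the purple look-alikes are at (142,182) and (154,123). The other box-like things are a brown cabinet with rails at (65,125), a dark open box at (55,218) and a long tray at (463,198). I'll check the choice in close crops.

```bash
cat > h.py <<'E'
import numpy as np, cv2
from workcell import get_state, viewer, job, env
def cam(n): return viewer.read_camera(n)
def ray(c,px):
    p=cv2.undistortPoints(np.float64(px).reshape(-1,1,2),c["mtx"],np.array([c["k1"],0,0,0.])).reshape(-1,2)
    R=cv2.Rodrigues(np.float64(c["rvec"]))[0]; o=-R.T@np.ravel(c["tvec"])
    return o,np.c_[p,np.ones(len(p))]@R
def plane(c,px,z):
    o,d=ray(c,px); return o+d*((z-o[2])/d[:,2])[:,None]
def proj(c,P):
    return cv2.projectPoints(np.float64(P).reshape(-1,1,3),np.float64(c["rvec"]),np.float64(c["tvec"]),c["mtx"],np.array([c["k1"],0,0,0.]))[0].reshape(-1,2)
def tri(c1,p1,c2,p2):
    o1,d1=ray(c1,[p1]);o2,d2=ray(c2,[p2]);d1=d1[0];d2=d2[0]
    A=np.c_[d1,-d2];t=np.linalg.lstsq(A,o2-o1,rcond=None)[0]
    a=o1+t[0]*d1;b=o2+t[1]*d2;return (a+b)/2,np.linalg.norm(a-b)
def Rq():
    q=get_state()["orientation"];w,x,y,z=q
    from scipy.spatial.transform import Rotation as R
    return R.from_quat([x,y,z,w])
E
python3 - <<'E'
from h import *
c=cam("top");f=c["frame"]
a=cv2.resize(f[130:225,290:420],None,fx=6,fy=6,interpolation=cv2.INTER_CUBIC);cv2.imwrite("pics/chest.png",a)
a=cv2.resize(f[140:215,170:250],None,fx=7,fy=7,interpolation=cv2.INTER_CUBIC);cv2.imwrite("pics/hold.png",a)
E
```

```text
(no output)
```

View pics/chest.png

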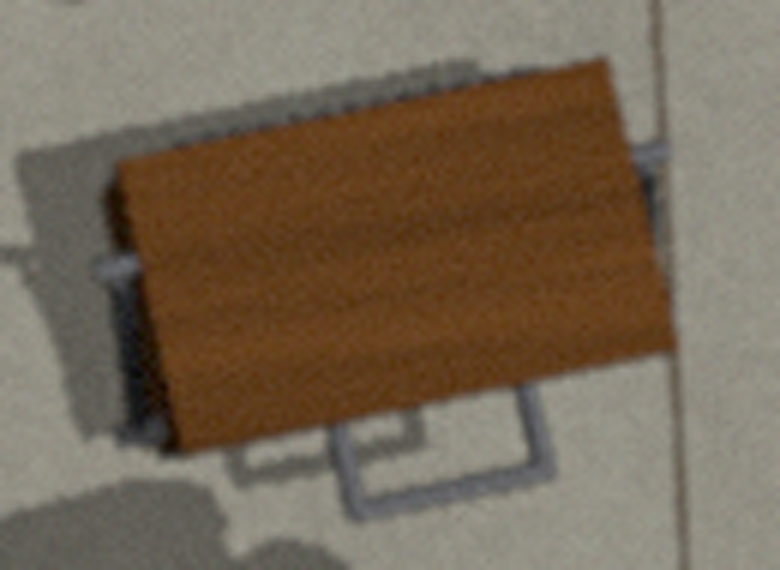

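View pics/hold.png

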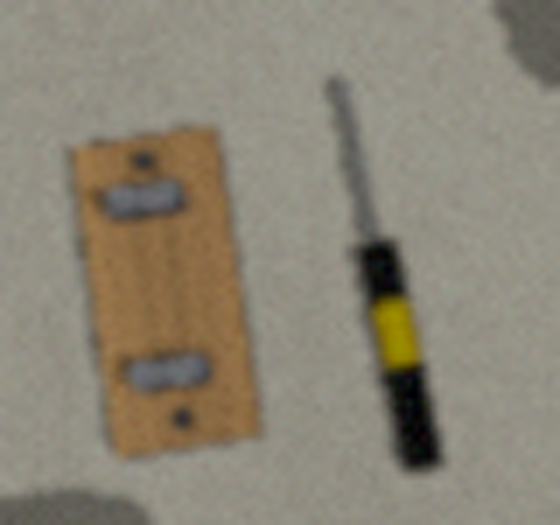

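The crops confirm both choices. The lid is plain wood with a bar handle running from crop (358,512) to (545,470), and the light wood holder has two grey stops, with the knife beside it. Next I measure both.

```bash
python3 - <<'E'
from h import *
c=cam("top");f=c["frame"];hsv=cv2.cvtColor(f,cv2.COLOR_BGR2HSV)
def rect(roi,lo,hi,z):
    x0,y0,x1,y1=roi
    m=cv2.inRange(hsv,lo,hi)[y0:y1,x0:x1]
    m=cv2.morphologyEx(m,cv2.MORPH_CLOSE,np.ones((5,5)))
    cs=max(cv2.findContours(m,cv2.RETR_EXTERNAL,cv2.CHAIN_APPROX_NONE)[0],key=cv2.contourArea)
    pts=cs.reshape(-1,2)+[x0,y0]
    P=plane(c,pts,z)[:,:2]
    r=cv2.minAreaRect((P*1000).astype(np.float32)); print(len(P),r, cv2.boxPoints(r).round(0).tolist()); return r
rect((295,130,415,225),(3,110,40),(20,255,255),.091)
rect((172,145,215,215),(8,70,60),(25,255,255),.014)
# bar ends: crop px
b=np.array([[358,505],[540,468]])/6+[290,130]
P=plane(c,b,.083);print(P,np.linalg.norm(P[1]-P[0]))
s=np.array([[145,200],[168,370]])/7+[170,140]
P=plane(c,s,.039);print(P,np.linalg.norm(P[1]-P[0]),P.mean(0))
k=np.array([[145,160],[182,418],[72,148],[215,130],[262,435],[120,458]])/7+[170,140]
print(plane(c,k,.014))
E
```

```text
260 ((581.0531616210938, -288.1523132324219), (156.16065979003906, 273.4030456542969), 11.09797191619873) [[478.0, -169.0], [531.0, -437.0], [684.0, -407.0], [631.0, -139.0]]
127 ((569.605712890625, 224.138916015625), (149.73495483398438, 70.96823120117188), 8.361462593078613) [[490.0, 248.0], [501.0, 178.0], [649.0, 200.0], [639.0, 270.0]]
[[ 0.45172833 -0.27060739  0.083     ]
 [ 0.46916627 -0.36536247  0.083     ]] 0.09634628646209285
[[0.60738143 0.22737972 0.039     ]
 [0.5283478  0.21656453 0.039     ]] 0.07977018872901932 [0.56786461 0.22197212 0.039     ]
[[0.63028547 0.23236441 0.014     ]
 [0.50771545 0.21463701 0.014     ]
 [0.63660337 0.26708295 0.014     ]
 [0.64412012 0.19916179 0.014     ]
 [0.49918785 0.1770782  0.014     ]
 [0.48937977 0.24374022 0.014     ]]
```

```bash
python3 - <<'E'
from h import *
c=cam("top")
k=np.array([[122,162],[606,60],[674,347],[182,451]])/6+[290,130]
P=plane(c,k,.091);print(P,P.mean(0))
for i in range(4):
    d=P[(i+1)%4]-P[i];print(np.linalg.norm(d),np.degrees(np.arctan2(d[1],d[0])))
c=cam("side");a=cv2.resize(c["frame"][110:185,240:330],None,fx=8,fy=8,interpolation=cv2.INTER_CUBIC);cv2.imwrite("pics/chs.png",a)
s=get_state();print(Rq().as_matrix())
E
```

```text
[[ 0.62998973 -0.15316065  0.091     ]
 [ 0.68028279 -0.40706273  0.091     ]
 [ 0.52989615 -0.43486296  0.091     ]
 [ 0.48050518 -0.17961905  0.091     ]] [ 0.58016846 -0.29367635  0.091     ]
0.25883519375361846 -78.79585185561429
0.15293461560775853 -169.52662816783723
0.25997869963827236 100.95166559740936
0.15180802676974675 10.037255665224135
[[-1.53761576e-04  4.33816260e-01 -9.01001348e-01]
 [ 5.43773761e-04 -9.01001189e-01 -4.33816276e-01]
 [-9.99999840e-01 -5.56645166e-04 -9.73585369e-05]]
```

View pics/chs.png

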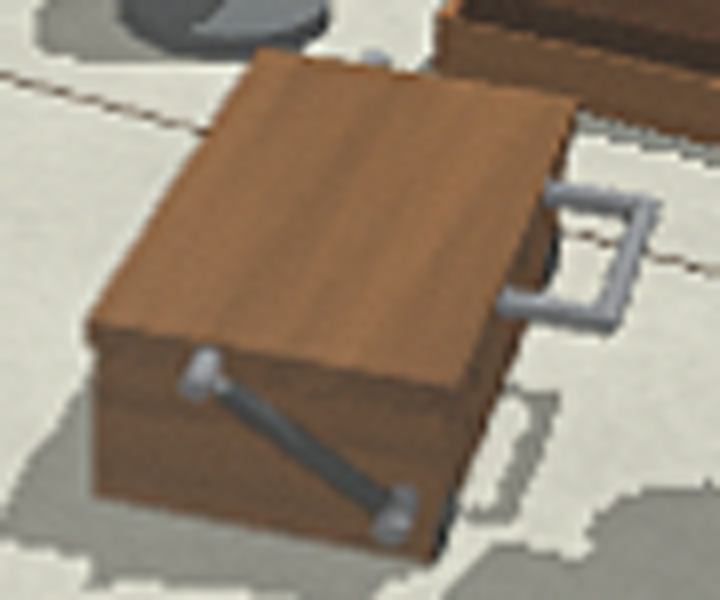

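```bash
cat >> h.py <<'E'
from scipy.spatial.transform import Rotation as Rot
def delta(xyz,yawdeg):
    """tool-axis shift mm + rotvec deg to reach TCP xyz, tool down, jaw y-axis at yaw"""
    s=get_state();R=Rq()
    a=np.radians(yawdeg);X=np.array([0,0,-1.]);Y=np.array([np.cos(a),np.sin(a),0]);T=Rot.from_matrix(np.c_[X,Y,np.cross(X,Y)])
    d=R.inv().apply(np.array(xyz)-s["tcp_pos"])*1000
    rv=np.degrees((R.inv()*T).as_rotvec())
    print("shift",d.round(1),"rot",rv.round(1)); return d,rv
E
python3 - <<'E'
from h import *
t=cam("top");s=cam("side")
print(tri(t,[364.8,211.2],s,[318.75,143.1]))
print(tri(t,[355.5+.0,0],s,[0,0])[1]*0)
print(proj(s,[[.4594,-.317,.083]]),proj(t,[[.4594,-.317,.083]]))
delta([.4594,-.317,.17],10.6)
E
```

```text
(array([ 0.45955807, -0.31869482,  0.08062485]), np.float64(0.0012316130676993029))
0.0
[[318.51697228 142.7261804 ]] [[364.55991594 211.42553223]]
shift [  61.2  -90.  -276.4] rot [-74.9  -0.    0. ]
```

Triangulation puts the bar at (0.4596, -0.3187, 0.081), which agrees with the expected height of 0.083. Moving above it now.

Request:
send_rows:
  plan:
    - [0, -9, -28, -9, 0, 0]
    - [0, -20, -60, -18, 0, 0]
    - [5, -32, -100, -27, 0, 0]
    - [15, -45, -140, -36, 0, 0]
    - [25, -58, -180, -45, 0, 0]
    - [35, -72, -220, -55, 0, 0]
    - [48, -82, -250, -65, 0, 0]
    - [61, -91, -276, -75, 0, 0]
    - [61, -91, -276, -75, 0, 0]
    - [61, -91, -276, -75, 0, 0]
  claw: 42
  newtons: 25

```text
clock: 1.65
tcp_pos: [0.4585, -0.3167, 0.1706]
orientation: [0.544, 0.451, 0.544, -0.452]
wrist_force: [1.2, 0.7, 0.6]
finger_gap: 0.0418
```

```bash
python3 - <<'E'
from h import *
s=get_state();print(s["clock"],s["joint_pos"],s["tcp_pos"],s["finger_gap"]);
delta([.4595,-.3175,.0645],10.6)
for n in("top","side"):
    c=cam(n);cv2.imwrite(f"pics/{n}1.png",c["frame"])
E
```

```text
1.65 [-7.48295231e-01  3.03465673e-01 -1.17744622e-01  1.14923560e+00
 -4.79388752e-04  6.37302070e-01] [ 0.45852775 -0.31673855  0.17061797] 0.04181956384051035
shift [106.1   0.8   0.9] rot [0. 0. 0.]
```

View pics/side1.png

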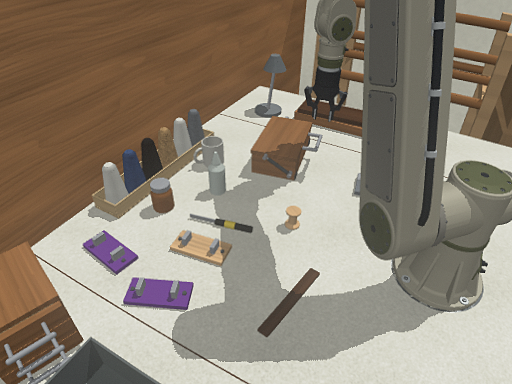

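The side view shows the gripper above the handle at (325,100). Next I descend and close.

Request:
send_rows:
  plan:
    - [20, 0, 0, 0, 0, 0]
    - [40, 0, 0, 0, 0, 0]
    - [60, 1, 1, 0, 0, 0]
    - [75, 1, 1, 0, 0, 0]
    - [90, 1, 1, 0, 0, 0]
    - [100, 1, 1, 0, 0, 0]
    - [106, 1, 1, 0, 0, 0]
    - [106, 1, 1, 0, 0, 0]
    - [106, 1, 1, 0, 0, 0]
    - [106, 1, 1, 0, 0, 0]

```text
clock: 3.0
tcp_pos: [0.4602, -0.3174, 0.0648]
orientation: [0.545, 0.451, 0.544, -0.451]
wrist_force: [-0.3, -0.0, -0.4]
finger_gap: 0.0419
```

Request:
send_rows:
  plan:
    - [0, 0, 0, 0, 0, 0]
    - [0, 0, 0, 0, 0, 0]
    - [0, 0, 0, 0, 0, 0]
    - [0, 0, 0, 0, 0, 0]
    - [0, 0, 0, 0, 0, 0]
    - [0, 0, 0, 0, 0, 0]
    - [0, 0, 0, 0, 0, 0]
    - [0, 0, 0, 0, 0, 0]
    - [0, 0, 0, 0, 0, 0]
    - [0, 0, 0, 0, 0, 0]
  claw: 4
  newtons: 25

```text
clock: 4.25
tcp_pos: [0.4608, -0.3171, 0.0646]
orientation: [0.545, 0.451, 0.544, -0.451]
wrist_force: [5.7, 3.1, -0.7]
finger_gap: 0.0113
```

```bash
python3 - <<'E'
import numpy as np
for a0 in(0,.7):
  f=lambda t:np.array([-(199*np.sin(t)+8*np.cos(t)),-(199*np.cos(t)-8*np.sin(t))])
  for i in range(1,11): print((f(a0+.07*i)-f(a0)).round(0),end=" ")
  print()
E
```

```text
[-14.   1.] [-28.   3.] [-41.   6.] [-55.  10.] [-68.  15.] [-80.  21.] [-93.  27.] [-104.   35.] [-116.   43.] [-126.   52.] 
[-10.  10.] [-19.  20.] [-28.  31.] [-35.  43.] [-42.  55.] [-48.  68.] [-53.  81.] [-58.  94.] [-61. 107.] [-63. 121.]
```

Request:
send_rows:
  plan:
    - [-14, 1, 0, 0, 0, 0]
    - [-28, 3, 0, 0, 0, 0]
    - [-41, 6, 0, 0, 0, 0]
    - [-55, 10, 0, 0, 0, 0]
    - [-68, 15, 0, 0, 0, 0]
    - [-80, 21, 0, 0, 0, 0]
    - [-93, 27, 0, 0, 0, 0]
    - [-104, 35, 0, 0, 0, 0]
    - [-116, 43, 0, 0, 0, 0]
    - [-126, 52, 0, 0, 0, 0]

```text
clock: 5.5
tcp_pos: [0.5095, -0.3074, 0.1913]
orientation: [0.543, 0.45, 0.545, -0.452]
wrist_force: [-7.1, -1.1, 2.8]
finger_gap: 0.011
```

```bash
python3 - <<'E'
from h import *
print(get_state()["finger_gap"],get_state()["wrist_force"],Rq().as_matrix().round(3).tolist())
c=cam("side");cv2.imwrite(f"pics/side2.png",c["frame"])
E
```

```text
0.011022446482105468 [-7.13858295 -1.14374329  2.76048552] [[-0.004, 0.983, 0.185], [-0.001, 0.185, -0.983], [-1.0, -0.004, -0.0]]
```

View pics/side2.png

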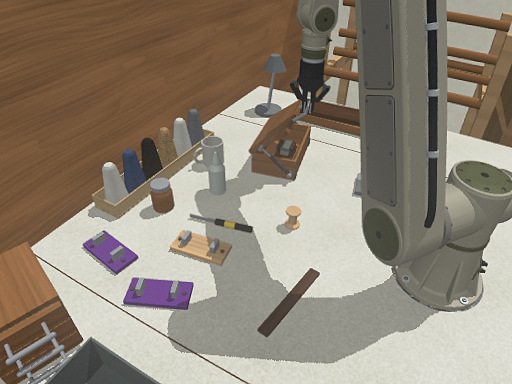

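The lid is half open, with the bar held at (308,95) and the stone visible at (287,145). I continue the swing.

Request:
send_rows:
  plan:
    - [-10, 10, 0, 0, 0, 0]
    - [-19, 20, 0, 0, 0, 0]
    - [-28, 31, 0, 0, 0, 0]
    - [-35, 43, 0, 0, 0, 0]
    - [-42, 55, 0, 0, 0, 0]
    - [-48, 68, 0, 0, 0, 0]
    - [-53, 81, 0, 0, 0, 0]
    - [-58, 94, 0, 0, 0, 0]
    - [-61, 107, 0, 0, 0, 0]
    - [-63, 118, 0, 0, 0, 0]

```text
clock: 6.8
tcp_pos: [0.6274, -0.2841, 0.255]
orientation: [0.545, 0.451, 0.545, -0.45]
wrist_force: [-0.1, 2.6, 2.0]
finger_gap: 0.011
```

```bash
python3 - <<'E'
from h import *
print(get_state()["finger_gap"],get_state()["wrist_force"])
c=cam("side");cv2.imwrite(f"pics/side3.png",cv2.resize(c["frame"][60:200,220:400],None,fx=4,fy=4))
E
```

```text
0.010998777541894662 [-0.06400425  2.63953615  1.96524922]
```

View pics/side3.png

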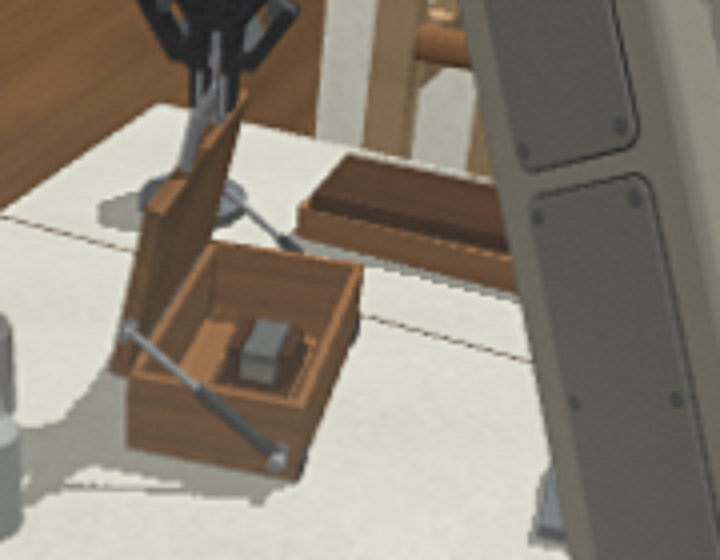

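The lid is at about 1.37 rad. I open the fingers wide and retreat straight up.

Request:
send_rows:
  plan:
    - [0, 0, 0, 0, 0, 0]
    - [0, 0, 0, 0, 0, 0]
    - [0, 0, 0, 0, 0, 0]
    - [0, 0, 0, 0, 0, 0]
    - [-8, 2, 0, 0, 0, 0]
    - [-20, 4, 0, 0, 0, 0]
    - [-35, 5, 0, 0, 0, 0]
    - [-50, 5, 0, 0, 0, 0]
    - [-60, 5, 0, 0, 0, 0]
    - [-60, 5, 0, 0, 0, 0]
  claw: 70

```text
clock: 8.1
tcp_pos: [0.6321, -0.2849, 0.3145]
orientation: [0.545, 0.451, 0.544, -0.451]
wrist_force: [0.2, 0.7, 0.2]
finger_gap: 0.07
```

```bash
python3 - <<'E'
from h import *
print(get_state()["tcp_pos"],get_state()["finger_gap"],get_state()["wrist_force"])
c=cam("side");cv2.imwrite(f"pics/side4.png",cv2.resize(c["frame"][60:200,220:400],None,fx=4,fy=4))
c=cam("top");cv2.imwrite(f"pics/top4.png",c["frame"])
E
```

```text
[ 0.6321255  -0.2849179   0.31446429] 0.06995977612643015 [0.22832174 0.66667511 0.22225633]
```

View pics/side4.png

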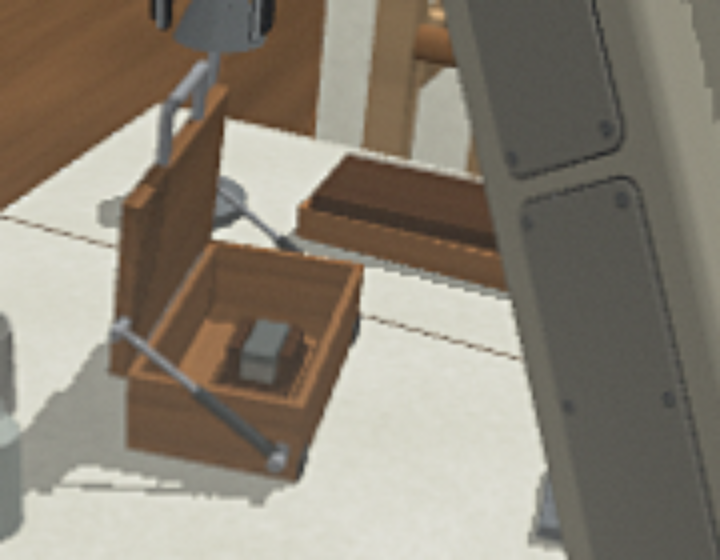

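View pics/top4.png

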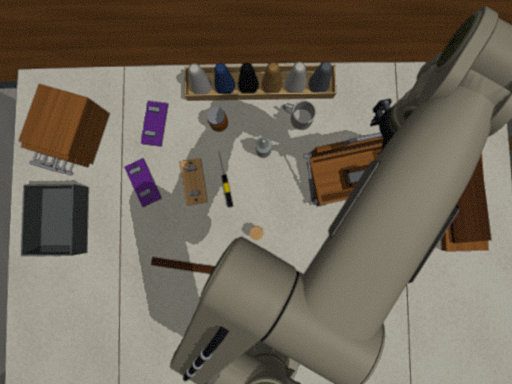

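The lid is upright at its stop, the handle is free at (270,85) in the original side frame, and the robot is off it. I move clear to see the stone from above and turn the jaw on the way.

Request:
send_rows:
  plan:
    - [-5, -15, -15, -8, 0, 0]
    - [-5, -35, -40, -18, 0, 0]
    - [-5, -55, -75, -28, 0, 0]
    - [0, -75, -115, -38, 0, 0]
    - [0, -95, -155, -48, 0, 0]
    - [0, -112, -195, -58, 0, 0]
    - [5, -125, -230, -68, 0, 0]
    - [5, -132, -250, -78, 0, 0]
    - [10, -135, -265, -87, 0, 0]
    - [10, -135, -265, -90, 0, 0]
  claw: 85

```text
clock: 9.45
tcp_pos: [0.4487, -0.0482, 0.3026]
orientation: [0.703, -0.067, 0.704, 0.068]
wrist_force: [-0.1, 0.5, 0.5]
finger_gap: 0.0853
```

```bash
python3 - <<'E'
from h import *
s=get_state();print(s["clock"],s["joint_pos"],s["tcp_pos"],s["finger_gap"])
c=cam("side");cv2.imwrite(f"pics/side5.png",cv2.resize(c["frame"][60:200,220:400],None,fx=4,fy=4))
c=cam("top");cv2.imwrite(f"pics/top5.png",c["frame"]);cv2.imwrite(f"pics/top5c.png",cv2.resize(c["frame"][130:220,300:410],None,fx=6,fy=6,interpolation=cv2.INTER_CUBIC))
E
```

```text
9.45 [-2.85153059e-01  6.07901027e-02 -9.22065085e-02  1.41913887e+00
  1.19149105e-05 -4.76193000e-01] [ 0.44867222 -0.0481544   0.3025852 ] 0.08528651866165136
```

View pics/side5.png

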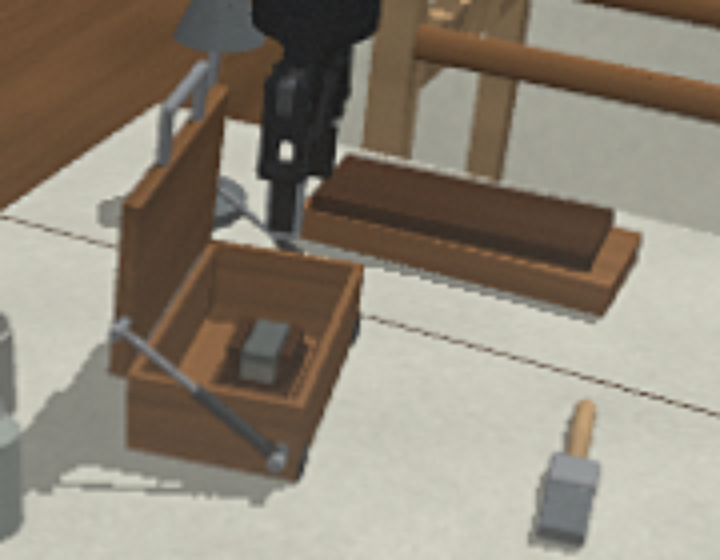

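View pics/top5c.png

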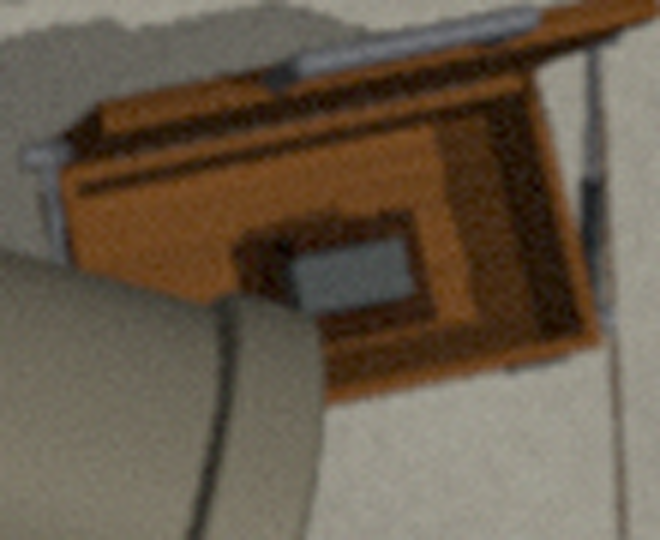

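View pics/top5.png

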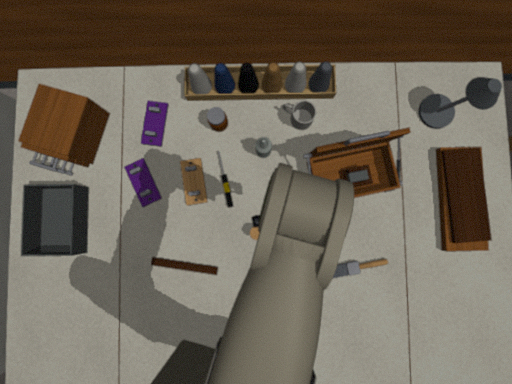

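The stone's light-grey top is fully visible in the crop, with corners near (288,262), (402,238), (415,292) and (305,314). I measure it next.

```bash
python3 - <<'E'
from h import *
c=cam("top");f=c["frame"]
k=np.array([[289,260],[404,237],[416,291],[304,314]])/6+[300,130]
P=plane(c,k,.044);print(P,P.mean(0))
for i in range(4):
    d=P[(i+1)%4]-P[i];print(np.linalg.norm(d),np.degrees(np.arctan2(d[1],d[0])))
m=cv2.inRange(cv2.cvtColor(f,cv2.COLOR_BGR2HSV),(0,0,60),(179,70,140));print(f[int(275/6+130),int(355/6+300)])
m2=np.zeros_like(m);m2[168:184,346:371]=m[168:184,346:371]
cs=max(cv2.findContours(m2,cv2.RETR_EXTERNAL,cv2.CHAIN_APPROX_NONE)[0],key=cv2.contourArea)
print(cv2.minAreaRect((plane(c,cs.reshape(-1,2),.044)[:,:2]*1000).astype(np.float32)))
s=cam("side")
# stone top corners in side crop -> 
k2=np.array([[253,318],[295,325],[280,364],[240,352]])/4+[220,60]
print(plane(s,k2,.044),plane(s,k2,.044).mean(0))
E
```

```text
[[ 0.58348587 -0.28048159  0.044     ]
 [ 0.59505687 -0.34305095  0.044     ]
 [ 0.56574932 -0.34827161  0.044     ]
 [ 0.55423799 -0.2874441   0.044     ]] [ 0.57463251 -0.31481206  0.044     ]
0.06363027626538535 -79.5226222843439
0.02976890050246769 -169.89963180341567
0.061907160394074956 100.71623792074294
0.030065182196604416 13.390139982500873
[74 78 78]
((572.7826538085938, -306.6798095703125), (32.011451721191406, 76.252197265625), 13.185585021972656)
[[ 0.60112604 -0.33679252  0.044     ]
 [ 0.56233872 -0.34500595  0.044     ]
 [ 0.54583158 -0.27617409  0.044     ]
 [ 0.58509386 -0.27643759  0.044     ]] [ 0.57359755 -0.30860254  0.044     ]
```

```bash
python3 - <<'E'
from h import *
delta([.574,-.3135,.13],100.6)
print(Rq().as_matrix().round(3).tolist())
E
```

```text
shift [ 172.8 -282.7   73.5] rot [ 0. -0. -0.]
[[-0.001, -0.185, 0.983], [0.0, 0.983, 0.185], [-1.0, 0.0, -0.001]]
```

Request:
send_rows:
  plan:
    - [5, -30, 5, 0, 0, 0]
    - [20, -75, 12, 0, 0, 0]
    - [40, -120, 25, 0, 0, 0]
    - [65, -165, 38, 0, 0, 0]
    - [90, -210, 50, 0, 0, 0]
    - [115, -245, 60, 0, 0, 0]
    - [140, -268, 68, 0, 0, 0]
    - [160, -280, 73, 0, 0, 0]
    - [173, -283, 74, 0, 0, 0]
    - [173, -283, 74, 0, 0, 0]

```text
clock: 10.9
tcp_pos: [0.5744, -0.3127, 0.1293]
orientation: [0.703, -0.065, 0.705, 0.067]
wrist_force: [-0.5, -0.6, 0.2]
finger_gap: 0.0851
```

```bash
python3 - <<'E'
from h import *
s=get_state();print(s["clock"],s["joint_pos"],s["tcp_pos"],s["finger_gap"],s["wrist_force"])
delta([.574,-.3135,.020],100.6)
c=cam("side");cv2.imwrite(f"pics/side6.png",cv2.resize(c["frame"][40:200,220:400],None,fx=4,fy=4)[:600])
c=cam("top");cv2.imwrite(f"pics/top6c.png",cv2.resize(c["frame"][130:220,300:410],None,fx=6,fy=6,interpolation=cv2.INTER_CUBIC))
E
```

```text
10.9 [-6.21124138e-01  5.10616739e-01  9.21843766e-02  1.15483801e+00
  7.09719779e-05 -8.08332781e-01] [ 0.57440978 -0.31265193  0.12927486] 0.08508250056793291 [-0.5457615  -0.55153783  0.22203689]
shift [109.3  -1.   -0.4] rot [ 0.1 -0.1 -0.1]
```

View pics/side6.png

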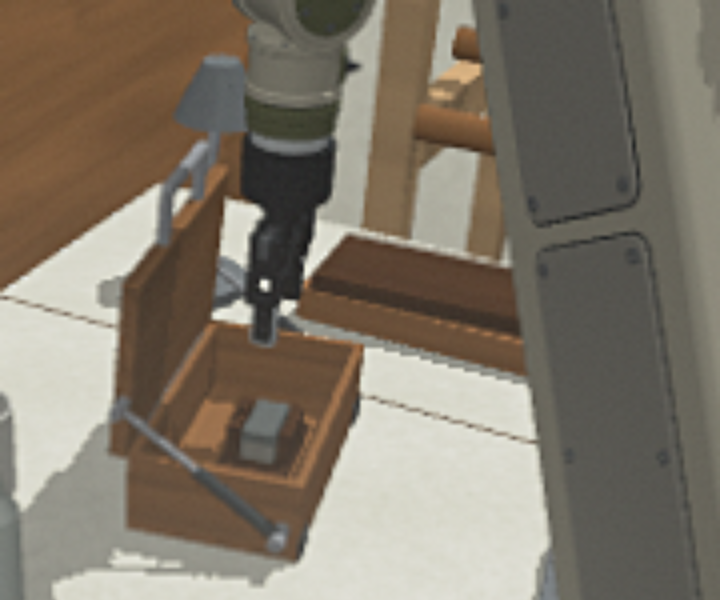

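View pics/top6c.png

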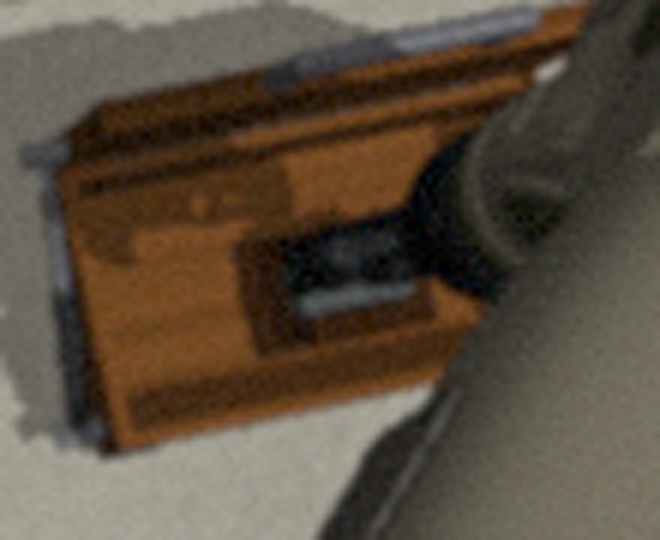

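The fingers straddle the stone in line with it, and there is room to the lid. I descend.

Request:
send_rows:
  plan:
    - [20, 0, 0, 0, 0, 0]
    - [40, -1, 0, 0, 0, 0]
    - [55, -1, 0, 0, 0, 0]
    - [70, -1, 0, 0, 0, 0]
    - [80, -1, 0, 0, 0, 0]
    - [90, -1, 0, 0, 0, 0]
    - [98, -1, 0, 0, 0, 0]
    - [105, -1, 0, 0, 0, 0]
    - [109, -1, 0, 0, 0, 0]
    - [109, -1, 0, 0, 0, 0]

```text
clock: 12.25
tcp_pos: [0.5752, -0.3146, 0.021]
orientation: [0.704, -0.066, 0.704, 0.066]
wrist_force: [0.1, 0.3, 0.4]
finger_gap: 0.085
```

```bash
python3 - <<'E'
from h import *
s=get_state();print(s["tcp_pos"],s["finger_gap"],s["wrist_force"])
c=cam("side");cv2.imwrite(f"pics/side7.png",cv2.resize(c["frame"][80:190,230:340],None,fx=5,fy=5,interpolation=cv2.INTER_CUBIC))
E
```

```text
[ 0.57523866 -0.31455863  0.02103139] 0.08497539209697201 [0.05785936 0.30856221 0.36164581]
```

View pics/side7.png

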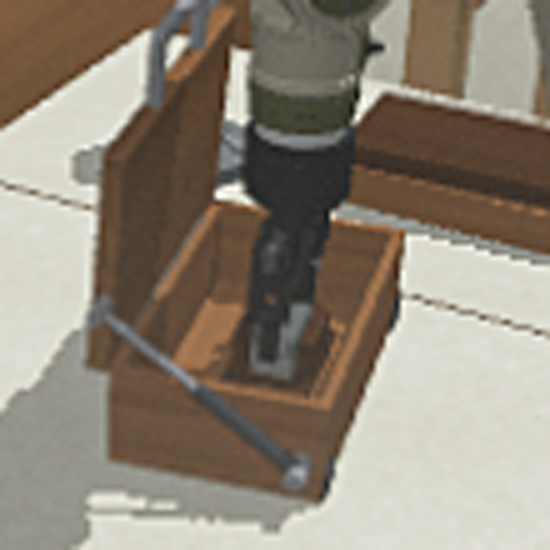

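The near finger sits in front of the stone's end face, which shows on both sides of it at (275,350). No force is reported. I close.

Request:
send_rows:
  plan:
    - [0, 0, 0, 0, 0, 0]
    - [0, 0, 0, 0, 0, 0]
    - [0, 0, 0, 0, 0, 0]
    - [0, 0, 0, 0, 0, 0]
    - [0, 0, 0, 0, 0, 0]
    - [0, 0, 0, 0, 0, 0]
    - [0, 0, 0, 0, 0, 0]
    - [0, 0, 0, 0, 0, 0]
    - [0, 0, 0, 0, 0, 0]
    - [0, 0, 0, 0, 0, 0]
  claw: 50
  newtons: 50

```text
clock: 13.55
tcp_pos: [0.5758, -0.315, 0.022]
orientation: [0.704, -0.066, 0.704, 0.066]
wrist_force: [0.3, 0.1, 5.7]
finger_gap: 0.0589
```

Request:
send_rows:
  plan:
    - [-4, 0, 0, 0, 0, 0]
    - [-10, 0, 0, 0, 0, 0]
    - [-20, 0, 0, 0, 0, 0]
    - [-35, 0, 0, 0, 0, 0]
    - [-55, 0, 0, 0, 0, 0]
    - [-75, 0, 0, 0, 0, 0]
    - [-95, 0, 0, 0, 0, 0]
    - [-115, 0, 0, 0, 0, 0]
    - [-135, 0, 0, 0, 0, 0]
    - [-150, 0, 0, 0, 0, 0]

```text
clock: 14.8
tcp_pos: [0.5757, -0.3149, 0.1734]
orientation: [0.705, -0.067, 0.704, 0.066]
wrist_force: [-0.4, -0.1, -0.5]
finger_gap: 0.0588
```

```bash
python3 - <<'E'
from h import *
s=get_state();print(s["clock"],s["tcp_pos"],s["finger_gap"],s["wrist_force"])
delta([.57,-.035,.17],8.4)
c=cam("side");cv2.imwrite(f"pics/side8.png",cv2.resize(c["frame"][60:190,210:360],None,fx=5,fy=4.5,interpolation=cv2.INTER_CUBIC))
c=cam("top");print(proj(c,[[.57,-.035,0]]))
for n,p in (("spool",(257,232)),("dye",(263,147)),("mug",(303,116))): print(n,plane(c,[p],.03))
E
```

```text
14.8 [ 0.57571828 -0.31487734  0.17342241] 0.05878807341805896 [-0.39931115 -0.05750624 -0.51235841]
shift [  3.1 276.1  46.4] rot [92.3  0.1  0. ]
[[271.59722981 180.18710229]]
spool [[0.40008484 0.01579096 0.03      ]]
dye [[ 0.67641727 -0.00781086  0.03      ]]
mug [[ 0.7786318  -0.14174554  0.03      ]]
```

View pics/side8.png

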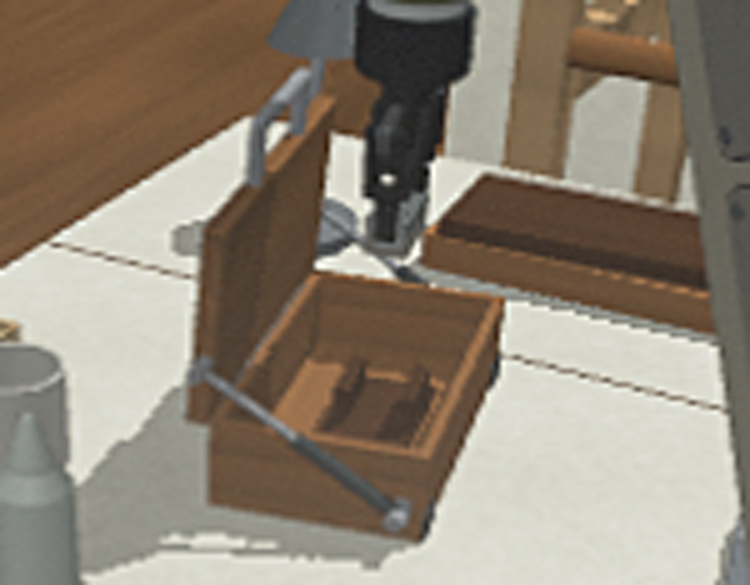

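The stone is held between its ends and the bed is empty. I carry it to bare table at (0.53, -0.045), clear of the dye bottle and the spool, turning it to the holder's heading.

```bash
python3 - <<'E'
from h import *
delta([.53,-.045,.12],8.4)
E
```

```text
shift [ 53.2 274.5   4.5] rot [92.3  0.3  0. ]
```

Request:
send_rows:
  plan:
    - [0, 25, -3, 9, 0, 0]
    - [0, 60, -5, 18, 0, 0]
    - [0, 95, -5, 28, 0, 0]
    - [0, 130, -5, 38, 0, 0]
    - [5, 165, -3, 48, 0, 0]
    - [15, 200, 0, 58, 0, 0]
    - [25, 230, 2, 68, 0, 0]
    - [38, 255, 4, 78, 0, 0]
    - [48, 270, 4, 88, 0, 0]
    - [53, 274, 4, 92.3, 0, 0]

```text
clock: 16.15
tcp_pos: [0.5272, -0.0433, 0.117]
orientation: [0.534, 0.462, 0.536, -0.463]
wrist_force: [0.8, -0.1, -1.3]
finger_gap: 0.0591
```

```bash
python3 - <<'E'
from h import *
s=get_state();print(s["clock"],s["joint_pos"],s["tcp_pos"],s["finger_gap"],s["wrist_force"])
delta([.53,-.045,.009],8.4)
c=cam("side");cv2.imwrite(f"pics/side9.png",c["frame"])
E
```

```text
16.15 [-2.33867545e-01  2.89911509e-01 -2.75152177e-01  1.00796609e+00
  3.33258535e-05  1.19183188e+00] [ 0.52716354 -0.04333537  0.11704609] 0.05905608263447868 [ 0.79146244 -0.11233293 -1.31133505]
shift [108.    2.8   2.1] rot [-0.1 -0.   0.1]
```

View pics/side9.png

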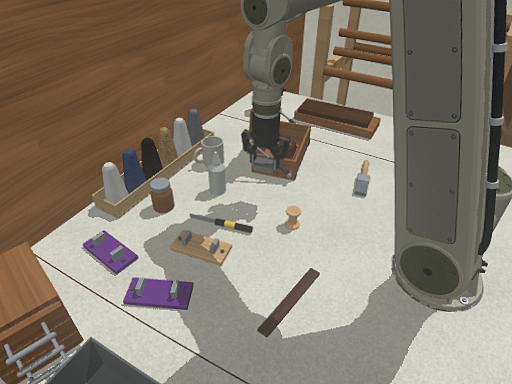

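Request:
send_rows:
  plan:
    - [15, 1, 1, 0, 0, 0]
    - [32, 2, 2, 0, 0, 0]
    - [50, 2, 2, 0, 0, 0]
    - [68, 2, 2, 0, 0, 0]
    - [84, 2, 2, 0, 0, 0]
    - [95, 2, 2, 0, 0, 0]
    - [102, 2, 2, 0, 0, 0]
    - [105, 2, 2, 0, 0, 0]
    - [107, 2, 2, 0, 0, 0]
    - [107, 2, 2, 0, 0, 0]

```text
clock: 17.45
tcp_pos: [0.5309, -0.0464, 0.0116]
orientation: [0.536, 0.462, 0.535, -0.462]
wrist_force: [0.4, -0.3, -0.8]
finger_gap: 0.059
```

Request:
send_rows:
  plan:
    - [1, 0, 0, 0, 0, 0]
    - [1, 0, 0, 0, 0, 0]
    - [2, 0, 0, 0, 0, 0]
    - [2, 0, 0, 0, 0, 0]
    - [3, 0, 0, 0, 0, 0]
    - [3, 0, 0, 0, 0, 0]
    - [3, 0, 0, 0, 0, 0]
    - [3, 0, 0, 0, 0, 0]
    - [3, 0, 0, 0, 0, 0]
    - [3, 0, 0, 0, 0, 0]

```text
clock: 18.7
tcp_pos: [0.5306, -0.0464, 0.0083]
orientation: [0.535, 0.462, 0.535, -0.462]
wrist_force: [-0.9, -0.1, -1.0]
finger_gap: 0.0593
```

Request:
send_rows:
  plan:
    - [0.5, 0, 0, 0, 0, 0]
    - [1, 0, 0, 0, 0, 0]
    - [1.5, 0, 0, 0, 0, 0]
    - [2, 0, 0, 0, 0, 0]
    - [2, 0, 0, 0, 0, 0]
    - [2.5, 0, 0, 0, 0, 0]
    - [2.5, 0, 0, 0, 0, 0]
    - [2.5, 0, 0, 0, 0, 0]
    - [2.5, 0, 0, 0, 0, 0]
    - [2.5, 0, 0, 0, 0, 0]

```text
clock: 19.95
tcp_pos: [0.5307, -0.0464, 0.006]
orientation: [0.535, 0.462, 0.535, -0.462]
wrist_force: [-0.8, 0.9, 4.6]
finger_gap: 0.059
```

```bash
python3 - <<'E'
from h import *
s=get_state();print(s["clock"],s["tcp_pos"],s["finger_gap"],s["wrist_force"])
c=cam("side");cv2.imwrite(f"pics/side10.png",cv2.resize(c["frame"][100:210,210:320],None,fx=5,fy=5,interpolation=cv2.INTER_CUBIC))
E
```

```text
19.95 [ 0.53070377 -0.04638783  0.00600285] 0.059005569606586 [-0.75696163  0.90437853  4.64869214]
```

View pics/side10.png

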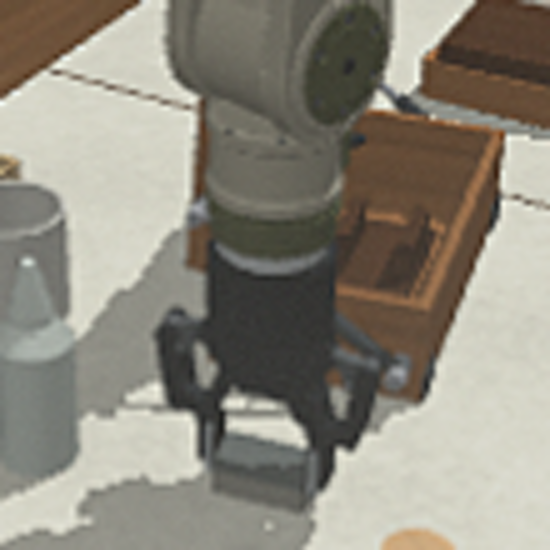

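There is contact at TCP height 0.006, as predicted. I release and rise.

Request:
send_rows:
  plan:
    - [0, 0, 0, 0, 0, 0]
    - [0, 0, 0, 0, 0, 0]
    - [0, 0, 0, 0, 0, 0]
    - [0, 0, 0, 0, 0, 0]
    - [0, 0, 0, 0, 0, 0]
    - [-8, 0, 0, 0, 0, 0]
    - [-25, 0, 0, 0, 0, 0]
    - [-50, 0, 0, 0, 0, 0]
    - [-75, 0, 0, 0, 0, 0]
    - [-90, 0, 0, 0, 0, 0]
  claw: 84

```text
clock: 21.25
tcp_pos: [0.5314, -0.0465, 0.0976]
orientation: [0.536, 0.462, 0.535, -0.462]
wrist_force: [-0.4, -0.7, -0.5]
finger_gap: 0.0842
```

Request:
send_rows:
  plan:
    - [-10, 0, 0, -9, 0, 0]
    - [-20, 0, 0, -18, 0, 0]
    - [-30, 0, 0, -27, 0, 0]
    - [-30, 0, 0, -36, 0, 0]
    - [-30, 0, 0, -45, 0, 0]
    - [-30, 0, 0, -54, 0, 0]
    - [-30, 0, 0, -63, 0, 0]
    - [-30, 0, 0, -72, 0, 0]
    - [-30, 0, 0, -81, 0, 0]
    - [-30, 0, 0, -90, 0, 0]
  claw: 60

```text
clock: 22.5
tcp_pos: [0.5304, -0.0463, 0.1258]
orientation: [0.705, -0.054, 0.705, 0.054]
wrist_force: [-0.8, 0.8, 0.3]
finger_gap: 0.0601
```

```bash
python3 - <<'E'
from h import *
s=get_state();print(s["clock"],s["joint_pos"],s["tcp_pos"],s["finger_gap"],s["wrist_force"])
c=cam("side");cv2.imwrite(f"pics/side11.png",cv2.resize(c["frame"][100:210,210:320],None,fx=5,fy=5,interpolation=cv2.INTER_CUBIC))
c=cam("top");cv2.imwrite(f"pics/top11.png",c["frame"])
E
```

```text
22.5 [-2.37860879e-01  2.87876875e-01 -2.54881242e-01  1.02839466e+00
 -8.37130805e-05 -3.89899650e-01] [ 0.53044326 -0.04631446  0.1257661 ] 0.060136235467925334 [-0.80763577  0.78847156  0.29278297]
```

View pics/side11.png

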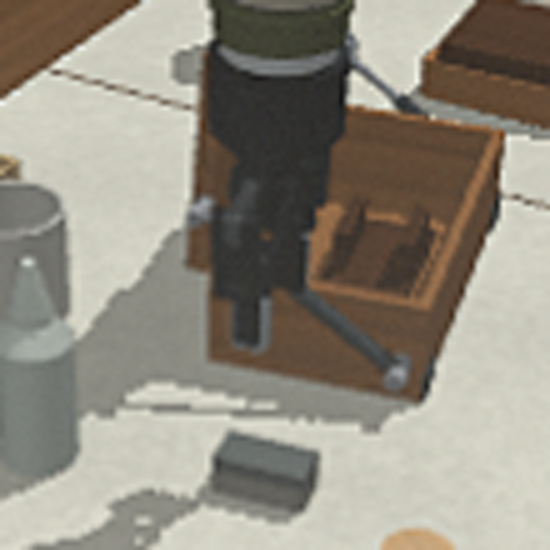

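View pics/top11.png

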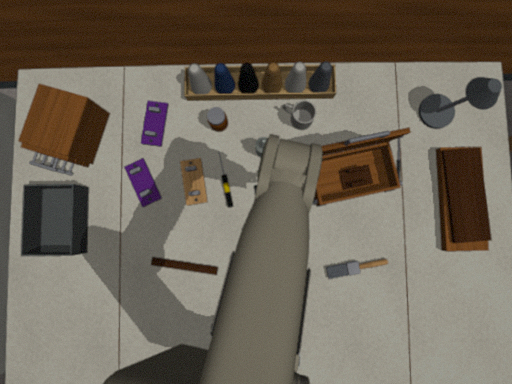

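The stone lies flat on the table at crop (265,470) and the lid is still open. I re-grip it by its long sides.

Request:
send_rows:
  plan:
    - [15, 0, 0, 0, 0, 0]
    - [35, 0, 0, 0, 0, 0]
    - [55, 0, 0, 0, 0, 0]
    - [75, 0, 0, 0, 0, 0]
    - [90, 0, 0, 0, 0, 0]
    - [103, 0, 0, 0, 0, 0]
    - [112, 0, 0, 0, 0, 0]
    - [118, 0, 0, 0, 0, 0]
    - [121, 0, 0, 0, 0, 0]
    - [121, 0, 0, 0, 0, 0]

```text
clock: 23.85
tcp_pos: [0.5308, -0.0464, 0.0049]
orientation: [0.705, -0.052, 0.705, 0.052]
wrist_force: [1.0, -0.2, -0.2]
finger_gap: 0.06
```

Request:
send_rows:
  plan:
    - [0, 0, 0, 0, 0, 0]
    - [0, 0, 0, 0, 0, 0]
    - [0, 0, 0, 0, 0, 0]
    - [0, 0, 0, 0, 0, 0]
    - [0, 0, 0, 0, 0, 0]
    - [0, 0, 0, 0, 0, 0]
    - [0, 0, 0, 0, 0, 0]
    - [0, 0, 0, 0, 0, 0]
    - [0, 0, 0, 0, 0, 0]
    - [0, 0, 0, 0, 0, 0]
  claw: 20
  newtons: 40

```text
clock: 25.1
tcp_pos: [0.5312, -0.0465, 0.0054]
orientation: [0.706, -0.052, 0.705, 0.052]
wrist_force: [-0.2, 0.1, 5.5]
finger_gap: 0.0293
```

```bash
python3 - <<'E'
from h import *
s=get_state();print(s["clock"],s["tcp_pos"],s["finger_gap"],s["wrist_force"])
c=cam("side");cv2.imwrite(f"pics/side12.png",cv2.resize(c["frame"][100:210,210:320],None,fx=5,fy=5,interpolation=cv2.INTER_CUBIC))
cv2.imwrite("pics/holds.png",cv2.resize(c["frame"][210:280,155:265],None,fx=7,fy=7,interpolation=cv2.INTER_CUBIC))
c=cam("top");cv2.imwrite("pics/hold2.png",cv2.resize(c["frame"][145:215,165:245],None,fx=8,fy=8,interpolation=cv2.INTER_CUBIC))
E
```

```text
25.1 [ 0.53120607 -0.04654085  0.00536053] 0.029334543419945854 [-0.2229948   0.11307134  5.54520071]
```

View pics/side12.png

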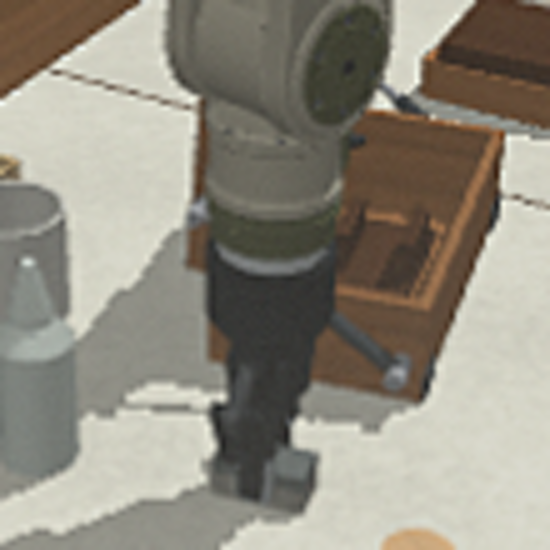

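View pics/hold2.png

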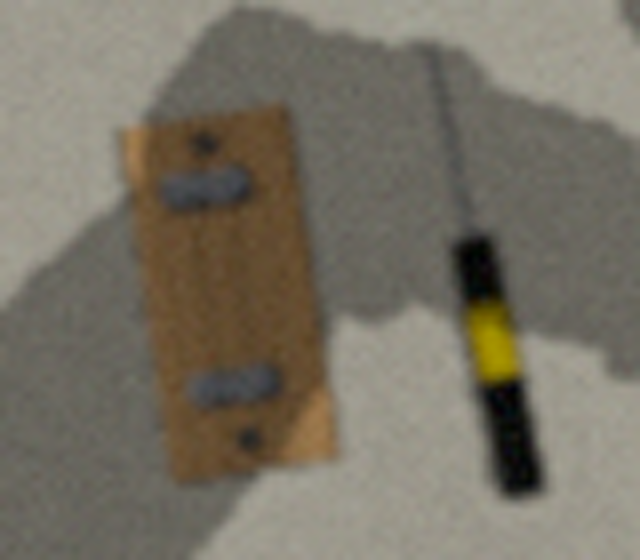

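View pics/holds.png

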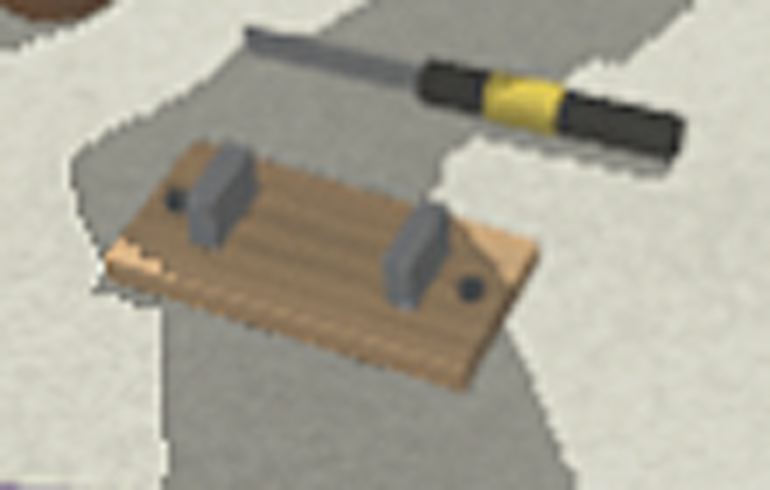

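```bash
python3 - <<'E'
from h import *
t=cam("top");s=cam("side")
def q(c,k,z):
    P=plane(c,k,z);print(P[:,:2].round(4).tolist(),P.mean(0).round(4))
    for i in range(4):
        d=P[(i+1)%4]-P[i];print("  ",np.linalg.norm(d).round(4),np.degrees(np.arctan2(d[1],d[0])).round(1))
q(t,np.array([[124,131],[285,103],[337,454],[178,481]])/8+[165,145],.014)
q(s,np.array([[203,143],[539,244],[464,378],[108,258]])/7+[155,210],.014)
# holes on top surface
print(plane(t,np.array([[204,142],[249,438]])/8+[165,145],.014),plane(s,np.array([[176,199],[470,289]])/7+[155,210],.014))
# stop top centres in side: 
print("stops side",plane(s,np.array([[236,160],[430,221]])/7+[155,210],.037))
for a,b in (((204,142),(176,199)),((249,438),(470,289))):
    print(tri(t,np.array(a)/8+[165,145],s,np.array(b)/7+[155,210]))
E
```

```text
[[0.6358, 0.2664], [0.6465, 0.1995], [0.5005, 0.1781], [0.4904, 0.2434]] [0.5683 0.2218 0.014 ]
   0.0677 -81.0
   0.1475 -171.7
   0.0661 98.8
   0.1472 9.0
[[0.6433, 0.2031], [0.5, 0.1829], [0.4886, 0.2519], [0.6362, 0.2702]] [0.567 0.227 0.014]
   0.1447 -172.0
   0.0699 99.4
   0.1487 7.1
   0.0675 -83.9
[[0.63065613 0.23307784 0.014     ]
 [0.50759202 0.21422569 0.014     ]] [[0.63330977 0.23285901 0.014     ]
 [0.5101107  0.21500943 0.014     ]]
stops side [[0.61006831 0.22166435 0.037     ]
 [0.52886412 0.21131215 0.037     ]]
(array([0.63136784, 0.23340604, 0.01523883]), np.float64(0.002104744711715613))
(array([0.50871712, 0.21478548, 0.01430737]), np.float64(0.0025735885549031338))
```

Request:
send_rows:
  plan:
    - [-3, 0, 0, 0, 0, 0]
    - [-10, 0, 0, 0, 0, 0]
    - [-22, 0, 0, 0, 0, 0]
    - [-38, 0, 0, 0, 0, 0]
    - [-55, 0, 0, 0, 0, 0]
    - [-72, 0, 0, 0, 0, 0]
    - [-88, 0, 0, 0, 0, 0]
    - [-98, 0, 0, 0, 0, 0]
    - [-100, 0, 0, 0, 0, 0]
    - [-100, 0, 0, 0, 0, 0]

```text
clock: 26.55
tcp_pos: [0.5304, -0.0463, 0.1045]
orientation: [0.705, -0.052, 0.705, 0.052]
wrist_force: [0.1, -0.4, -1.5]
finger_gap: 0.029
```

```bash
python3 - <<'E'
from h import *
s=get_state();print(s["clock"],s["tcp_pos"],s["finger_gap"],s["wrist_force"])
delta([.5692,.2235,.095],98.5)
E
```

```text
26.55 [ 0.53042187 -0.04631545  0.10452708] 0.02899379159004745 [ 0.08447461 -0.37296588 -1.51216606]
shift [  9.5 261.2  77.9] rot [-0.1 -0.  -0. ]
```

Request:
send_rows:
  plan:
    - [0, 15, 5, 0, 0, 0]
    - [0, 45, 14, 0, 0, 0]
    - [0, 80, 24, 0, 0, 0]
    - [0, 120, 36, 0, 0, 0]
    - [0, 160, 48, 0, 0, 0]
    - [2, 200, 60, 0, 0, 0]
    - [4, 232, 70, 0, 0, 0]
    - [6, 252, 76, 0, 0, 0]
    - [9, 261, 78, 0, 0, 0]
    - [9, 261, 78, 0, 0, 0]

```text
clock: 27.8
tcp_pos: [0.5691, 0.2232, 0.0951]
orientation: [0.705, -0.052, 0.706, 0.052]
wrist_force: [0.3, -0.9, -1.6]
finger_gap: 0.029
```

```bash
python3 - <<'E'
from h import *
s=get_state();print(s["clock"],s["tcp_pos"],s["finger_gap"],s["wrist_force"])
delta([.5692,.2235,.03],98.5)
c=cam("side");cv2.imwrite(f"pics/side13.png",cv2.resize(c["frame"][180:280,155:265],None,fx=6,fy=6,interpolation=cv2.INTER_CUBIC))
c=cam("top");cv2.imwrite("pics/top13.png",cv2.resize(c["frame"][145:215,165:245],None,fx=8,fy=8,interpolation=cv2.INTER_CUBIC))
E
```

```text
27.8 [0.56906273 0.223211   0.09509381] 0.028976774019178538 [ 0.30750402 -0.90026052 -1.61573637]
shift [65.1  0.3  0.3] rot [-0.1 -0.1  0. ]
```

View pics/side13.png

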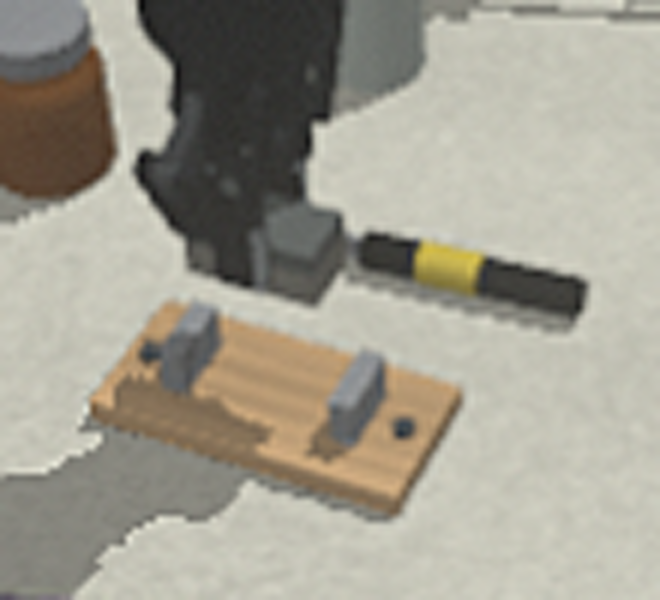

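View pics/top13.png

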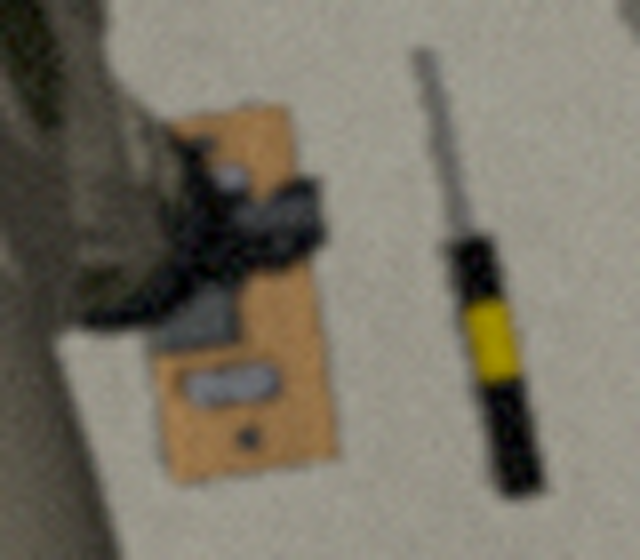

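```bash
python3 - <<'E'
from h import *
s=cam("side");t=cam("top")
a=np.radians(8.5);X=np.array([np.cos(a),np.sin(a),0]);Y=np.array([-np.sin(a),np.cos(a),0]);C=np.array([.5691,.2232,0])
def loc(P): return [((p-C)@X*1000).round(1) for p in P],[((p-C)@Y*1000).round(1) for p in P]
print("side bottom L,R",loc(plane(s,np.array([[188,268],[317,303]])/6+[155,180],.0897)))
print("side top near R",loc(plane(s,np.array([[322,262],[345,215]])/6+[155,180],.1177)))
print("top near end corners",loc(plane(t,np.array([[158,350],[240,337]])/8+[165,145],.1177)), loc(plane(t,np.array([[158,350],[240,337]])/8+[165,145],.0897)))
print("stop nearer, inner face in top", loc(plane(t,np.array([[185,375],[275,363]])/8+[165,145],.039)))
ex=np.array([C+sx*.03*X+sy*.015*Y+[0,0,z] for z in(.0897,.1177) for sx in(-1,1) for sy in(-1,1)])
print(((proj(s,ex)-[155,180])*6).round(0).tolist()); print(((proj(t,ex)-[165,145])*8).round(0).tolist())
E
```

```text
side bottom L,R ([np.float64(29.1), np.float64(-30.2)], [np.float64(14.1), np.float64(12.9)])
side top near R ([np.float64(-36.3), np.float64(-32.6)], [np.float64(16.2), np.float64(-12.4)])
top near end corners ([np.float64(-33.1), np.float64(-33.3)], [np.float64(11.5), np.float64(-19.7)]) ([np.float64(-29.6), np.float64(-29.8)], [np.float64(17.0), np.float64(-15.0)])
stop nearer, inner face in top ([np.float64(-35.1), np.float64(-36.2)], [np.float64(17.7), np.float64(-18.8)])
[[346.0, 259.0], [314.0, 306.0], [219.0, 224.0], [185.0, 269.0], [342.0, 210.0], [309.0, 256.0], [213.0, 174.0], [178.0, 219.0]]
[[240.0, 338.0], [163.0, 350.0], [218.0, 185.0], [141.0, 198.0], [226.0, 330.0], [148.0, 343.0], [203.0, 174.0], [125.0, 187.0]]
```

The lower stone edges project where expected, within about 1 mm. The near stop's inner face is 35 mm from the TCP and its lateral centre is within 1 mm, so the alignment is good. Lowering now.

Request:
send_rows:
  plan:
    - [12, 0, 0, 0, 0, 0]
    - [26, 0, 0, 0, 0, 0]
    - [40, 0, 0, 0, 0, 0]
    - [50, 0, 0, 0, 0, 0]
    - [57, 0, 0, 0, 0, 0]
    - [63, 0, 0, 0, 0, 0]
    - [67, 0, 0, 0, 0, 0]
    - [70, 0, 0, 0, 0, 0]
    - [71, 0, 0, 0, 0, 0]
    - [71, 0, 0, 0, 0, 0]

```text
clock: 29.25
tcp_pos: [0.5697, 0.2232, 0.0249]
orientation: [0.705, -0.052, 0.705, 0.052]
wrist_force: [-0.1, -0.3, -1.2]
finger_gap: 0.0291
```

```bash
python3 - <<'E'
from h import *
s=get_state();print(s["clock"],s["tcp_pos"],s["finger_gap"],s["wrist_force"])
c=cam("side");cv2.imwrite(f"pics/side14.png",cv2.resize(c["frame"][180:280,155:265],None,fx=6,fy=6,interpolation=cv2.INTER_CUBIC))
E
```

```text
29.25 [0.56972584 0.22324612 0.02489413] 0.029079057745305194 [-0.10672974 -0.30862811 -1.16005165]
```

View pics/side14.png

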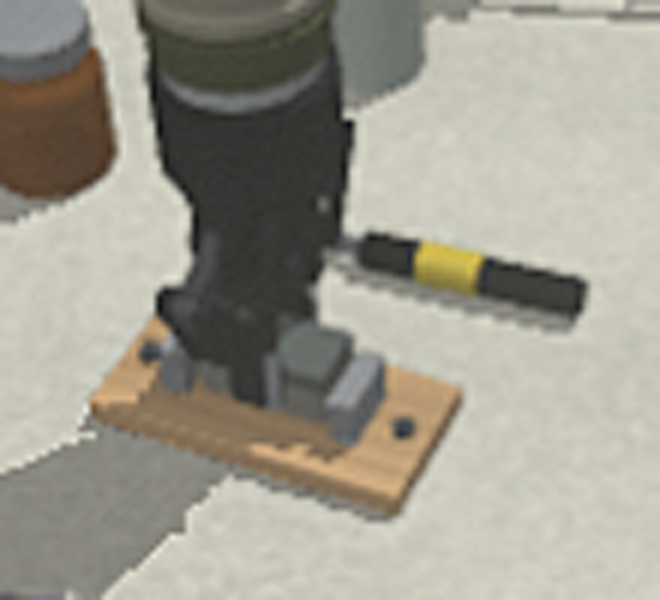

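The stone is between the stops with no contact force, about 5 mm above the base. I feel my way down.

Request:
send_rows:
  plan:
    - [1, 0, 0, 0, 0, 0]
    - [2, 0, 0, 0, 0, 0]
    - [3, 0, 0, 0, 0, 0]
    - [3.5, 0, 0, 0, 0, 0]
    - [4, 0, 0, 0, 0, 0]
    - [4.5, 0, 0, 0, 0, 0]
    - [5, 0, 0, 0, 0, 0]
    - [5, 0, 0, 0, 0, 0]
    - [5, 0, 0, 0, 0, 0]
    - [5, 0, 0, 0, 0, 0]

```text
clock: 30.55
tcp_pos: [0.5696, 0.2232, 0.0198]
orientation: [0.705, -0.052, 0.705, 0.052]
wrist_force: [-0.2, 0.7, -1.8]
finger_gap: 0.0292
```

Request:
send_rows:
  plan:
    - [0.3, 0, 0, 0, 0, 0]
    - [0.6, 0, 0, 0, 0, 0]
    - [1, 0, 0, 0, 0, 0]
    - [1.3, 0, 0, 0, 0, 0]
    - [1.5, 0, 0, 0, 0, 0]
    - [1.5, 0, 0, 0, 0, 0]
    - [1.5, 0, 0, 0, 0, 0]
    - [1.5, 0, 0, 0, 0, 0]
    - [1.5, 0, 0, 0, 0, 0]
    - [1.5, 0, 0, 0, 0, 0]

```text
clock: 31.8
tcp_pos: [0.5697, 0.2233, 0.0194]
orientation: [0.705, -0.052, 0.705, 0.052]
wrist_force: [-3.7, -0.1, 7.7]
finger_gap: 0.0289
```

Contact at 0.0194, which puts the underside at 0.014 as expected. I release and rise.

Request:
send_rows:
  plan:
    - [0, 0, 0, 0, 0, 0]
    - [0, 0, 0, 0, 0, 0]
    - [0, 0, 0, 0, 0, 0]
    - [0, 0, 0, 0, 0, 0]
    - [0, 0, 0, 0, 0, 0]
    - [-8, 0, 0, 0, 0, 0]
    - [-25, 0, 0, 0, 0, 0]
    - [-50, 0, 0, 0, 0, 0]
    - [-75, 0, 0, 0, 0, 0]
    - [-100, 0, 0, 0, 0, 0]
  claw: 60

```text
clock: 33.05
tcp_pos: [0.57, 0.2233, 0.1207]
orientation: [0.706, -0.052, 0.705, 0.052]
wrist_force: [0.2, -0.1, 0.3]
finger_gap: 0.06
```

Request:
send_rows:
  plan:
    - [-30, -10, -10, 0, 0, 0]
    - [-70, -30, -40, 0, 0, 0]
    - [-100, -60, -70, 0, 0, 0]
    - [-110, -100, -90, 0, 0, 0]
    - [-110, -140, -110, 0, 0, 0]
    - [-110, -170, -110, 0, 0, 0]
    - [-110, -190, -110, 0, 0, 0]
    - [-110, -200, -110, 0, 0, 0]
    - [-110, -200, -110, 0, 0, 0]
    - [-110, -200, -110, 0, 0, 0]

```text
clock: 34.3
tcp_pos: [0.49, 0.0099, 0.2285]
orientation: [0.705, -0.052, 0.705, 0.052]
wrist_force: [-0.5, 0.4, 0.6]
finger_gap: 0.0598
```

```bash
python3 - <<'E'
from h import *
s=get_state();print(s["clock"],s["tcp_pos"],s["finger_gap"],s["wrist_force"])
c=cam("side");cv2.imwrite("pics/sideF.png",c["frame"])
t=cam("top");cv2.imwrite("pics/topF.png",t["frame"]);cv2.imwrite("pics/topFc.png",cv2.resize(t["frame"][145:215,165:245],None,fx=8,fy=8,interpolation=cv2.INTER_CUBIC))
E
```

```text
34.3 [0.48998447 0.00992032 0.22851306] 0.05981841054453872 [-0.53761105  0.39527332  0.61564631]
```

View pics/sideF.png

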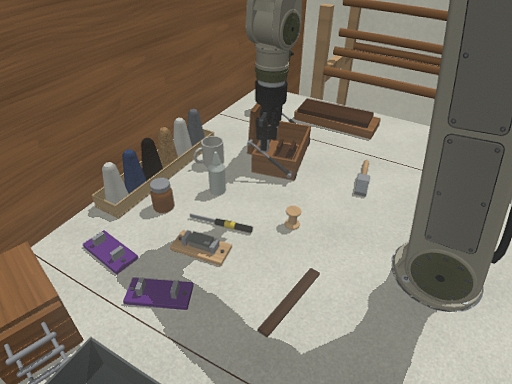

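View pics/topFc.png

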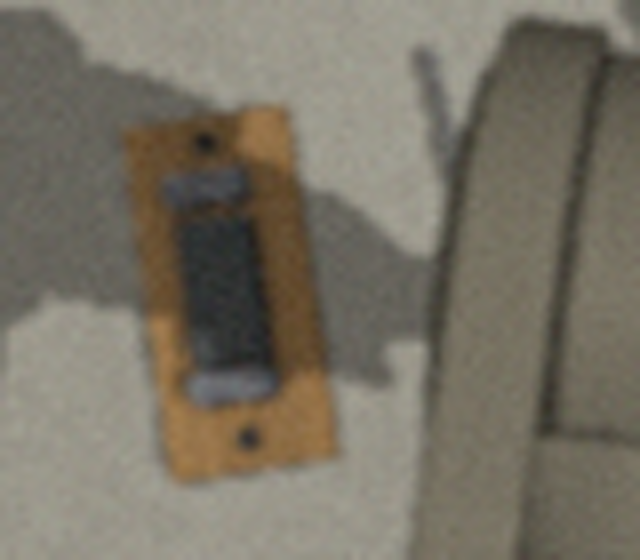

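View pics/topF.png

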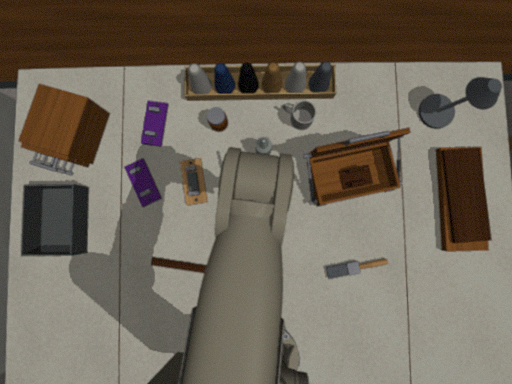

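```bash
python3 - <<'E'
from h import *
c=cam("side");cv2.imwrite("pics/sideFc.png",cv2.resize(c["frame"][220:275,160:245],None,fx=8,fy=8,interpolation=cv2.INTER_CUBIC))
t=cam("top")
a=np.radians(8.5);X=np.array([np.cos(a),np.sin(a),0]);Y=np.array([-np.sin(a),np.cos(a),0]);C=np.array([.5692,.2235,0])
P=plane(t,np.array([[178,224],[254,214],[272,358],[195,370]])/8+[165,145],.042)
for p in P: print(((p-C)@X*1000).round(1),((p-C)@Y*1000).round(1))
E
```

```text
25.4 10.8
24.4 -20.1
-34.5 -18.7
-34.2 12.6
```

View pics/sideFc.png

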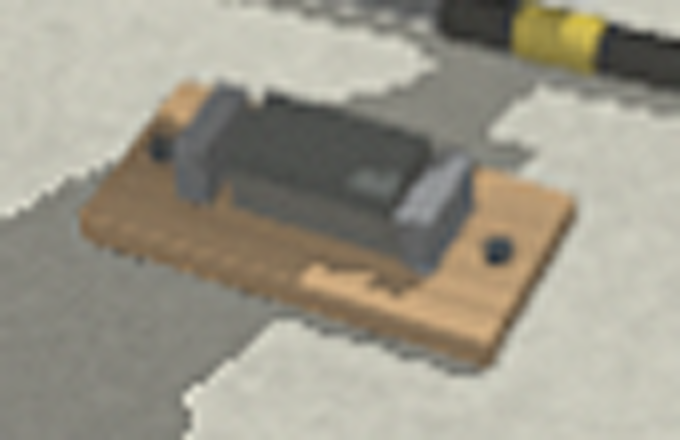

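The stone lies flat between the stops. It sits against the near stop, about 5 mm along, which is the most the stops allow and within the 7 mm limit. Across, it is within about 4 mm. The top view shows the lid still open at (365,138), the bystanders look unmoved and the robot is clear. Handing in.

```bash
python3 - <<'E'
from workcell import job
print(job.hand_in())
E
```

```text
the job is handed in; nothing more can be done
None
```

I opened the lid, took the stone out by its ends and stood it on the bare table. I then re-gripped it by its long sides, set it down between the holder's stops and handed the job in at about 34 s.

- **Lid:** I lifted it by its bar to about 1.37 rad and let go. The struts took it to the stop, and the last pictures still show it open.
- **Set-down:** The wrist force rose to 7.7 N at TCP height 0.0194, which puts the stone's underside at 14 mm, on the holder's base. I then released it.
- **Final position:** The stone looks flat and right way up, with its heading within about 1° of the holder's.
- **What disagreed:** The stone is not well centred. It lies about 4–5 mm towards the near stop and appears to touch it. The stops allow at most 5 mm and the limit is 7 mm, so I left it there. Across, the top view gives about 4 mm, and part of that is the camera's own bias. In the air it had looked centred within about 1 mm, so either my holder position was a few millimetres off along its length or the stone shifted when released.
- **Bystanders and robot:** By eye, the bystanders I could see were where they started. The arm hid part of the top view. The robot was clear of everything when I handed in.

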